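# Make up two casting-class kits

### The arm

A 6-joint arm with a two-finger parallel gripper is mounted at the origin on the work surface. World frame = base frame: x ahead of the robot, y to its left, z up, the work surface at z = 0. Lengths are in m, angles in rad, forces in N, time in s.
With the tool pointing down it reaches from about 0.425 to 1.125 m from the base axis. Payload 14.9 kg.
Tool frame: the origin (TCP) lies on the centre line of the jaws, within the pads' length; the fingertips stand 22 mm ahead of it and the grasp point (between the pads) lies 3 mm ahead of it; x points along the fingers, z is the direction in which the jaws open and shut, and the axes are right-handed (so a half turn about x gives the same grasp; the last joint's range is limited). The gripper opens to 91 mm and grips with 3 to 60 N. Pads are 32 mm wide; open, the fingers measure 118 mm over their backs; the gripper's body (76 mm by 178 mm) begins 60 mm behind the grasp point.
Start: joints at [1.297, 0.379, 1.734, -0, 1.028, -0.033], TCP at [0.167, 0.68, 0.236] pointing down, gripper open.
Joint ranges: [-2.77, 2.77], [-0.74, 2.19], [0, 2.66], [-1.06, 4.2], [0.31, 2.87], [-3.08, 3.08]. Speed limits (rad/s): [1.89, 1.89, 2.39, 3.14, 3.14, 3.14].

### API

Orientations are given as a rotation vector (axis times angle).
In Python, from station import ctrl, optics, order, models gives the robot as it stands. The module is installed in compiled form; this text tells all that it offers.
- The arm moves only by the tool step_arm, never from a script. Its argument "targets" is text: rows parted by semicolons, each of 7 numbers parted by spaces: the opening, from 0 (shut) to 1 (fully open), then the shift along the tool's x, y, z in mm, then the turn, a rotation vector about the tool's x, y, z in rad. A call has 1 to 10 rows; each row shifts and turns the commanded pose from where the row before left it, along the tool's axes as they then stand; what a row does not reach is not made up. A row lasts 1/8 s, in which the tool goes at most 62.5 mm and 10.7 degrees, less where a joint would pass 70% of its speed; a pose out of reach is approached as far as the arm can. A call is refused whole if a number of a shift passes 62.5 or a number of a turn 0.188, either way. A call with a gripper value outside its range is refused whole. The fingers move at their own pace and stop on an object; "squeeze" is the grip in N (left out, the last holds). Time passes only in rows, so rows that do not move let the fingers close. It gives the time, the measured TCP pose, the force and the opening at its end, in the units of the state.
- ctrl.get_obs(): the state, without advancing time (a new reading comes with each control period).
- optics.snapshot(name): name is "side" or "top"; returns a dict with "img" (420x560x3 uint8, red, green, blue), "fovy" (degrees; the focal length in pixels is half the picture's height over the tangent of half this angle, whatever the lens; pixels are square), "cx", "cy" (the principal point, pixels), "dist" ([k1, k2, p1, p2, k3] as OpenCV has them; the pictures are not rectified), "pose" (4x4, takes a point from camera to world coordinates). Camera axes: x right, y up, looking along -z (the intrinsics and any distortion apply to the point x, -y, -z); pixel columns grow to the right and rows downward; lengths in m; the calibration is good to about 2 mm. A picture is of the moment at which its call begins. There is no depth.
- order.finish_job(): hands the job in, once; it reports no verdict.
Trained networks look in a picture, given as the dict that the camera call returned (one of the last four; its "shot" number tells which), for a name from the list of things; names that differ only in an ending like _2 or _b are one class to them, and where a whole thing is asked for, a point or a joint stands for the part that bears it (a point fixed in the world has none). Each returns a list of dicts, best first, with "score" (0 to 1); they miss things now and then, are a little off and sometimes report something else, mostly with a low value. They report only what shows in the picture. A call takes as long as a camera call. They do not tell look-alikes from the thing itself.
- models.search_frame(picture, label): "location" ([x, y, z] in m, in world coordinates, good to about 4 mm: the middle of the surface that is visible of it).
- models.silhouettes(picture, label): "mask" (420x560 bool, what is visible of it).
The state is a dict: "time_s": time; "q": joint angles; "joint_vel": joint speeds; "tau": joint torques, N m; "tool_pos": TCP position; "eef_rot": TCP orientation; "wrist_force": force on the tool from outside, world axes, zero at the start; "ft_torque": the same for the moment, N m; "opening": finger opening in m.
Only numpy, scipy, OpenCV 4.12 (cv2) and the standard library are available. Lean on these libraries where they do the work, as an engineer would, in place of code of your own. Each camera call takes 0.05 s, during which the arm holds its last target. There are 200 camera calls.

### The job

Make up two casting kits: in the rectangular tray put the hexagonal mould in the large compartment and the short wide cup in the small one; in the oval tray put the bar mould in the large compartment, lying along the tray's length, and the tall narrow cup in the small one. Stand each piece open side up, flat on the tray floor in the middle of its compartment, and let go of it. Leave the spare square mould, the pigment jar and the mixing tub where they are.

Things in the scene. Friction and masses are not known exactly. Their poses are not given: they have to be found in the camera images.
- tray_rect: The RECTANGULAR tray, 230 x 120 mm, square corners. Fixed, white, kraft-paper floor 5 mm above the table; lip and rib 4 mm thick, tops 10 mm above the table. Origin: middle of its underside; x lengthways. A rib across at x=+20 splits it: large compartment centre x=-46.5, y=0; small one x=+66.5, y=0 (mm). Inside: large 129 x 112 mm, small 89 x 112 mm.
- tray_oval: The OVAL tray, 240 mm long and 124 mm wide, straight sides with half-round ends. Fixed, white, kraft-paper floor 5 mm above the table; lip and rib 4 mm thick, tops 10 mm above the table. Origin: middle of its underside; x lengthways. A rib across at x=+20 splits it: large compartment centre x=-46.5, y=0; small one x=+66.5, y=0 (mm). Inside 116 mm wide: large 134 mm, small 94 mm long.
- mould_hex_mid (a point): Hexagonal mould: wine-red six-sided block with a hexagonal hollow, 44 mm high, 60 mm across flats, 69 mm across corners, 140 g. Loose; z up, open side up. This point is its centre, half-way up (22 mm above its underside). Its x axis points at a corner; the flat sides face 30, 90, 150 ... degrees from x.
- mould_bar_mid (a point): Bar mould: wine-red oblong block with three hollows in a row, 90 mm long (x), 44 mm wide (y), 44 mm high, 150 g. Loose; z up, open side up. This point is its centre, half-way up (22 mm above its underside).
- mould_square_mid (a point): Square mould: wine-red block with one square hollow, 56 x 56 mm, 44 mm high. Spare: not part of either kit, stays where it is. Loose; z up, open side up. This point is its centre, half-way up (22 mm above its underside).
- cup_tall_mid (a point): Tall narrow white mixing cup, straight round wall 3 mm thick, 52 mm outer diameter, 76 mm high, 60 g; best gripped from above about 20 mm below its rim. Loose; z up, open side up. This point is its centre, half-way up (38 mm above its underside; the cup is hollow).
- cup_short_mid (a point): Short wide white mixing cup, straight round wall 3 mm thick, 66 mm outer diameter, 50 mm high, 60 g. Loose; z up, open side up. This point is its centre, half-way up (25 mm above its underside; the cup is hollow).
- jar: Bystander: closed pigment jar with black cap, 60 mm diameter, 85 mm high, standing beyond the work; leave alone. Origin: centre of its underside.
- tub: Bystander: open black mixing tub, 110 mm diameter at the rim, 75 mm high, standing beyond the work; leave alone. Origin: centre of its underside.
Mind the look-alikes: they are no part of the job. Leave any orange or purple look-alike of the part that bears mould_hex_mid alone.

How it is judged:
By the outcome, as a careful person would: the job done as asked, in the order asked, and still so for the second after the job is handed in, with the robot touching nothing.
It also fails if it takes over 99 s, if anything falls off the work surface, if the arm or the gripper's body presses on something with over 40 N, if the wrist force passes 120 N, or if a joint passes its speed limit or range.

## Working session

There is one attempt and no reset: what is moved stays moved. The work goes in short steps, Python scripts to look and compute and a tool call to move; the robot and the scene stay as the last step left them, time stands still between calls to the robot, and variables do not carry over. Pictures are saved under pics/ and viewed, about 12 in all and at most 16, crops included, and the job is handed in when it is done.

Besides the shell and the picture viewer there is one more tool, called after ">>>" as name(argument=value, ...) on one line, values as JSON. step_arm: Moves the arm, as the interface text tells. Its arguments: {"type":"object","properties":{"targets":{"type":"string"},"squeeze":{"type":"number"}},"required":["targets"]}

```bash
mkdir -p pics; cat > h.py <<'E'
import numpy as np, cv2
from station import ctrl, optics, order, models
def K(p):
    f=p["img"].shape[0]/2/np.tan(np.radians(p["fovy"])/2)
    return np.array([[f,0,p["cx"]],[0,f,p["cy"]],[0,0,1.]])
def ray(p,uv,z):
    u=cv2.undistortPoints(np.float64(uv).reshape(-1,1,2),K(p),np.float64(p["dist"])).reshape(-1,2)
    d=np.c_[u[:,0],-u[:,1],-np.ones(len(u))]@p["pose"][:3,:3].T
    o=p["pose"][:3,3]
    return o+d*((z-o[2])/d[:,2])[:,None]
def proj(p,X):
    c=(np.atleast_2d(X)-p["pose"][:3,3])@p["pose"][:3,:3]*[1,-1,-1]
    return cv2.projectPoints(c,np.zeros(3),np.zeros(3),K(p),np.float64(p["dist"]))[0].reshape(-1,2)
def save(img,n): cv2.imwrite("pics/"+n,img[...,::-1])
E
python3 - <<'E'
from h import *
o=ctrl.get_obs();print(o)
for n in("top","side"):
    p=optics.snapshot(n);save(p["img"],n+"0.png");print(n,p["pose"][:3,3].round(3),(-p["pose"][:3,2]).round(2),p["fovy"])
    for l in "tray_rect tray_oval mould_hex_mid mould_bar_mid mould_square_mid cup_tall_mid cup_short_mid jar tub".split():
        print(l,[(round(d["score"],2),d["location"].round(3) if hasattr(d["location"],'round') else d["location"],proj(p,np.array(d["location"])).round()[0]) for d in models.search_frame(p,l)[:4]])
E
```

```text
{'time_s': 0.0, 'q': array([ 1.29668392e+00,  3.79420175e-01,  1.73474494e+00, -5.82292880e-06,
        1.02847180e+00, -3.33009608e-02]), 'joint_vel': array([ 0.00039953,  0.0002222 ,  0.00059426,  0.00048016, -0.00114328,
        0.00083094]), 'tau': array([-7.48434213e-04, -7.63734269e+01, -4.34356785e+01,  6.49946462e-02,
        4.27238771e-02, -8.77883281e-05]), 'tool_pos': array([0.16685702, 0.67946565, 0.23529787]), 'eef_rot': array([-1.03063766,  1.31439762,  1.02960151]), 'wrist_force': array([ 0.46737037, -0.11693453,  0.4258659 ]), 'ft_torque': array([-0.00344679,  0.00712306,  0.06079955]), 'opening': 0.09150742311746682}
top [ 0.387 -0.006  0.787] [ 0.2  -0.   -0.98] 57.76718323592715
tray_rect []
tray_oval [(0.94, [0.4704, 0.2989, 0.0025], array([133., 250.]))]
mould_hex_mid [(0.87, [0.3383, -0.1784, 0.0343], array([371., 310.])), (0.86, [0.4424, -0.0593, 0.0344], array([307., 257.])), (0.59, [0.3479, 0.0403, 0.0406], array([257., 308.]))]
mould_bar_mid [(0.81, [0.4543, 0.0669, 0.0392], array([243., 253.])), (0.28, [0.7495, -0.1188, 0.0766], array([331., 102.]))]
mould
[... 631 characters left out ...]
rray([248., 271.])), (0.89, [0.3479, 0.0262, 0.0323], array([192., 252.])), (0.68, [0.3397, -0.1857, 0.0338], array([220., 321.]))]
mould_bar_mid [(0.92, [0.4488, 0.0519, 0.0342], array([231., 233.]))]
mould_square_mid [(0.98, [0.6867, -0.0087, 0.036], array([335., 222.]))]
cup_tall_mid [(0.85, [0.5685, 0.0435, 0.0533], array([280., 216.])), (0.61, [0.4485, 0.0539, 0.0338], array([230., 233.])), (0.53, [0.4405, -0.0773, 0.0332], array([248., 270.]))]
cup_short_mid [(0.89, [0.5626, -0.0782, 0.0302], array([301., 256.]))]
jar [(0.6, [0.7504, -0.1354, 0.0561], array([389., 239.])), (0.16, [0.4729, 0.2935, 0.0057], array([209., 188.]))]
tub [(0.88, [0.7624, 0.1296, 0.0479], array([334., 181.]))]
```

View pics/top0.png

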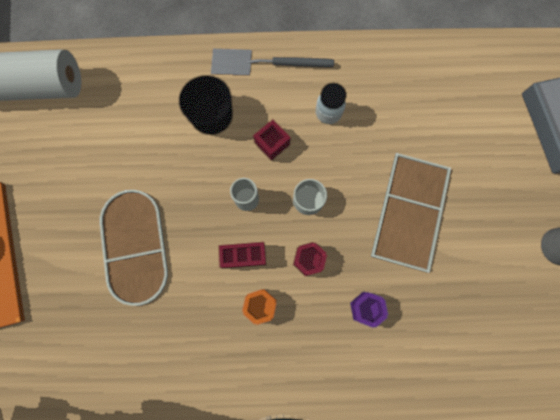

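```bash
python3 - <<'E'
import cv2
a=cv2.imread("pics/top0.png");cv2.imwrite("pics/top0c.png",cv2.resize(a[160:370,220:420],None,fx=2.8,fy=2.8,interpolation=cv2.INTER_CUBIC))
E
```

```text
(no output)
```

View pics/top0c.png

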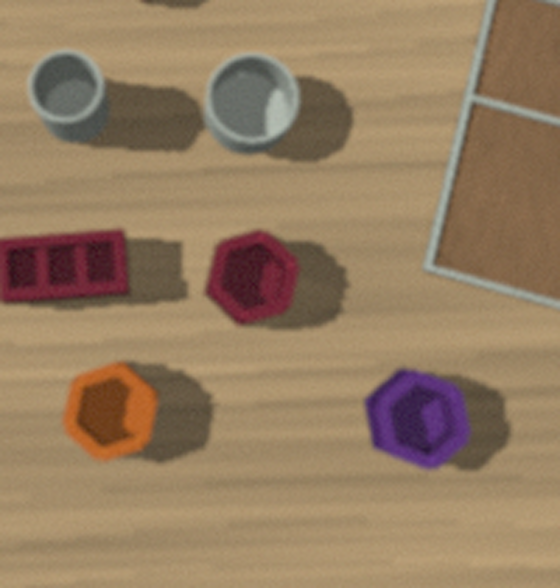

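The candidates for the hexagonal mould are red (310,259), orange (260,307) and purple (370,310). The enlarged crop shows the wine-red one at (310,259), which fits the description. Next I fit poses to the silhouettes.

```bash
cat >> h.py <<'E'
from scipy.optimize import minimize
def ring(kind):
    if kind=="mould_hex_mid": a=np.radians(np.arange(0,360,60)); return .060/np.sqrt(3)*np.c_[np.cos(a),np.sin(a)],(0,.044)
    if kind=="mould_bar_mid": return np.array([[1,1],[-1,1],[-1,-1],[1,-1]])*[.045,.022],(0,.044)
    if kind=="tray_rect": return np.array([[1,1],[-1,1],[-1,-1],[1,-1]])*[.115,.06],(0,.010)
    a=np.linspace(0,2*np.pi,48,endpoint=False); c=np.c_[np.cos(a),np.sin(a)]
    if kind=="tray_oval": return c*.062+np.sign(c[:,:1]+1e-9)*[.058,0],(0,.010)
    if kind=="cup_tall_mid": return c*.026,(0,.076)
    if kind=="cup_short_mid": return c*.033,(0,.050)
def pts(kind,s,z0=0):
    r,(a,b)=ring(kind); x,y,t=s; R=np.array([[np.cos(t),-np.sin(t)],[np.sin(t),np.cos(t)]])
    q=r@R.T+[x,y]; return np.r_[np.c_[q,np.full(len(q),z0+a)],np.c_[q,np.full(len(q),z0+b)]]
def hull(p,kind,s,z0=0): return cv2.convexHull(proj(p,pts(kind,s,z0)).astype(np.float32))
def fill(h,sc=4):
    m=np.zeros((420*sc,560*sc),np.uint8); cv2.fillConvexPoly(m,np.round(((h+.5)*sc-.5)*16).astype(np.int32),1,shift=4); return m
def mask(p,kind,near=None):
    ds=models.silhouettes(p,kind)
    if not ds: return None
    if near is not None:
        c=proj(p,near)[0]; ds=sorted(ds,key=lambda d:np.hypot(*(np.argwhere(d["mask"]).mean(0)[::-1]-c)))
    return ds[0]["mask"]
def fit(views,kind,s0,z0=0):
    # views: list of (picture, mask); trays' masks hull-filled
    M=[cv2.resize(cv2.drawContours(np.zeros((420,560),np.uint8),[cv2.convexHull(np.argwhere(m)[:,::-1].astype(np.int32))],-1,1,-1),None,fx=4,fy=4,interpolation=cv2.INTER_NEAREST) for p,m in views]
    def cost(s):
        return sum((fill(hull(p,kind,s,z0))^mm).sum()/mm.sum() for (p,_),mm in zip(views,M))
    best=None
    for k in range(2):
        s=np.array(s0 if best is None else best.x,float); sim=np.r_[[s],s+np.diag([.008,.008,.15])]
        best=minimize(cost,s,method="Nelder-Mead",options=dict(initial_simplex=sim,xatol=1e-4,fatol=1e-5,maxiter=150))
    return best.x,best.fun/len(views)
E
python3 - <<'E'
from h import *
from scipy.spatial.transform import Rotation as R
P={n:optics.snapshot(n) for n in("top","side")}
ini=dict(tray_rect=(.54,-.285,-.25),tray_oval=(.47,.3,3.2),mould_hex_mid=(.442,-.065,.3),mould_bar_mid=(.452,.062,1.57),cup_tall_mid=(.57,.06,0),cup_short_mid=(.565,-.075,0))
vis={n:cv2.resize(P[n]["img"],None,fx=1.4,fy=1.4) for n in P}
for k,s0 in ini.items():
    V=[(P[n],mask(P[n],k,np.array([s0[0],s0[1],.02]))) for n in P]; out=[]
    ok=[(n,v) for n,v in zip(P,V) if v[1] is not None]
    for v in ([[x[1] for x in ok]]+[[x[1]] for x in ok]):
        s,c=fit(v,k,s0); out.append((s.round(4).tolist(),round(c,3)))
    print(k,[n for n,_ in ok],out)
    for n in P: cv2.polylines(vis[n],[np.round((hull(P[n],k,out[0][0])+.5)*1.4-.5).astype(int)],True,(0,255,0),1)
for n in P: save(vis[n],n+"_fit.png")
print(R.from_rotvec(ctrl.get_obs()["eef_rot"]).as_matrix().round(3))
E
```

```text
tray_rect ['top', 'side'] [([0.5347, -0.2848, -0.3099], np.float64(0.028)), ([0.5339, -0.2842, -0.3138], np.float64(0.03)), ([0.5347, -0.2855, -0.3087], np.float64(0.022))]
tray_oval ['top', 'side'] [([0.4792, 0.2972, 3.309], np.float64(0.024)), ([0.4791, 0.2973, 3.3114], np.float64(0.021)), ([0.4797, 0.2969, 3.3042], np.float64(0.027))]
mould_hex_mid ['top', 'side'] [([0.4399, -0.0653, 0.7236], np.float64(0.949)), ([0.4379, -0.0317, 0.0291], np.float64(1.841)), ([0.4401, -0.0654, 0.7297], np.float64(0.041))]
mould_bar_mid ['top', 'side'] [([0.4519, 0.0695, 1.6338], np.float64(0.054)), ([0.452, 0.0699, 1.6339], np.float64(0.06)), ([0.4521, 0.0678, 1.634], np.float64(0.042))]
cup_tall_mid ['top', 'side'] [([0.5729, 0.0621, 0.0602], np.float64(0.065)), ([0.5713, 0.0623, 0.1008], np.float64(0.046)), ([0.5729, 0.0614, -0.001], np.float64(0.06))]
cup_short_mid ['top', 'side'] [([0.5671, -0.0689, -0.1298], np.float64(0.05)), ([0.5663, -0.0688, -0.0282], np.float64(0.039)), ([0.5674, -0.0689, -0.1393], np.float64(0.054))]
[[-0.    -0.971  0.238]
 [-0.     0.238  0.971]
 [-1.     0.    -0.   ]]
```

View pics/top_fit.png

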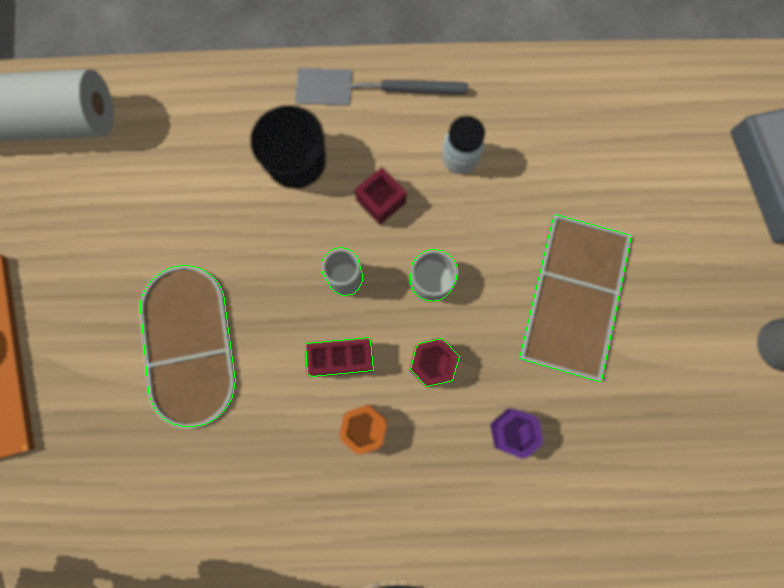

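View pics/side_fit.png

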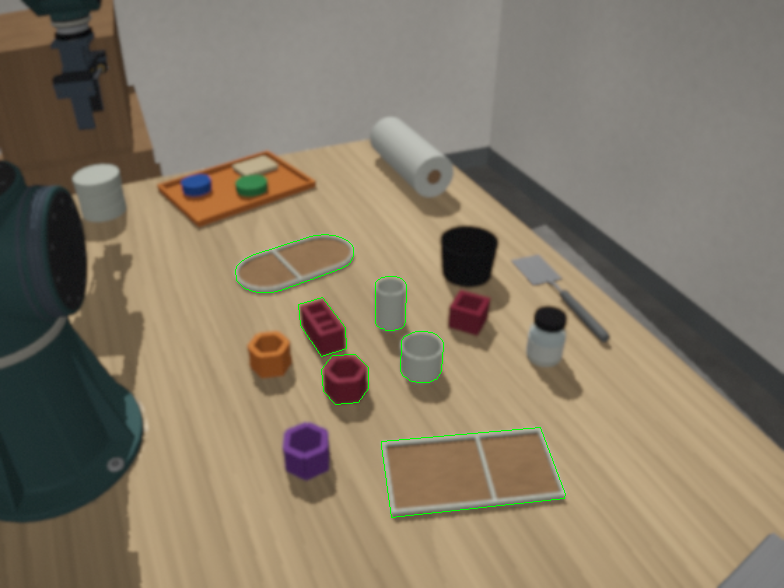

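The fits overlay well. The rectangular tray's large compartment is on the near side, and the oval's is on the far side. Next is a helper that works out the moves, starting with the hex.

```bash
cat >> h.py <<'E'
from scipy.spatial.transform import Rotation as Ro
def go(*wps):
    "print tool-axis moves (mm, rad) from the present pose through (x,y,z,phi_deg); turn first, then shift"
    o=ctrl.get_obs(); M=Ro.from_rotvec(o["eef_rot"]).as_matrix(); p=o["tool_pos"]; ph=np.degrees(np.arctan2(M[1,2],M[0,2]))
    print("now",p.round(4),"phi",ph.round(2),"tilt",M[:,0].round(4),"open",round(o["opening"],4),"t",o["time_s"],"F",o["wrist_force"].round(1))
    for x,y,z,f in wps:
        f=ph if f is None else f; d=np.array([x,y,z])-p; t=np.radians((ph-f+180)%360-180); a=np.radians(f)
        s=1e3*np.array([-d[2],-d[0]*np.sin(a)+d[1]*np.cos(a),d[0]*np.cos(a)+d[1]*np.sin(a)]); n=int(np.ceil(np.linalg.norm(s)/58))
        print("turn",t.round(3),"rows",int(np.ceil(abs(t)/.18)),"shift",s.round(1),"rows",n,"each",(s/max(n,1)).round(1)); p=np.array([x,y,z]); ph=f
E
python3 -c "
from h import *
go((.46,.30,.235,71.8),(.44,-.0653,.2,71.8),(.44,-.0653,.031,71.8))"
```

```text
now [0.1669 0.6798 0.2359] phi 76.2 tilt [-0. -0. -1.] open 0.0915 t 1.7 F [-0.3 -0.3  0.1]
turn 0.077 rows 1 shift [   0.9 -397.  -269.3] rows 9 each [  0.1 -44.1 -29.9]
turn 0.0 rows 0 shift [  35.   -95.1 -353.3] rows 7 each [  5.  -13.6 -50.5]
turn 0.0 rows 0 shift [169.   0.   0.] rows 3 each [56.3  0.   0. ]
```

>>> step_arm(targets="1 0 0 0 0.077 0 0;1 0 -44.1 -29.9 0 0 0;1 0 -44.1 -29.9 0 0 0;1 0 -44.1 -29.9 0 0 0;1 0 -44.1 -29.9 0 0 0;1 0 -44.1 -29.9 0 0 0;1 0 -44.1 -29.9 0 0 0;1 0 -44.1 -29.9 0 0 0;1 0 -44.1 -29.9 0 0 0;1 0 -44.1 -29.9 0 0 0", squeeze=20)

```text
time_s: 2.95
tool_pos: [0.4609, 0.2987, 0.2362]
eef_rot: [-0.972, 1.342, 0.972]
wrist_force: [0.4, -0.0, -0.2]
opening: 0.0911
```

>>> step_arm(targets="1 5 -13.6 -50.5 0 0 0;1 5 -13.6 -50.5 0 0 0;1 5 -13.6 -50.5 0 0 0;1 5 -13.6 -50.5 0 0 0;1 5 -13.6 -50.5 0 0 0;1 5 -13.6 -50.5 0 0 0;1 5 -13.6 -50.5 0 0 0;1 40 0 0 0 0 0;1 0 0 0 0 0 0")

```text
time_s: 4.08
tool_pos: [0.4382, -0.0655, 0.1593]
eef_rot: [-0.969, 1.346, 0.974]
wrist_force: [0.1, 0.8, 0.5]
opening: 0.0913
```

```bash
python3 -c "
from h import *
go((.44,-.0653,.031,71.8))
p=optics.snapshot('top');save(cv2.resize(p['img'][150:370,180:440],None,fx=2.4,fy=2.4),'a1.png')"
```

```text
now [ 0.4382 -0.0655  0.1593] phi 71.72 tilt [-4.2e-03  9.0e-04 -1.0e+00] open 0.0913 t 4.075 F [0.1 0.8 0.5]
turn -0.001 rows 1 shift [128.3  -1.6   0.8] rows 3 each [42.8 -0.5  0.3]
```

View pics/a1.png

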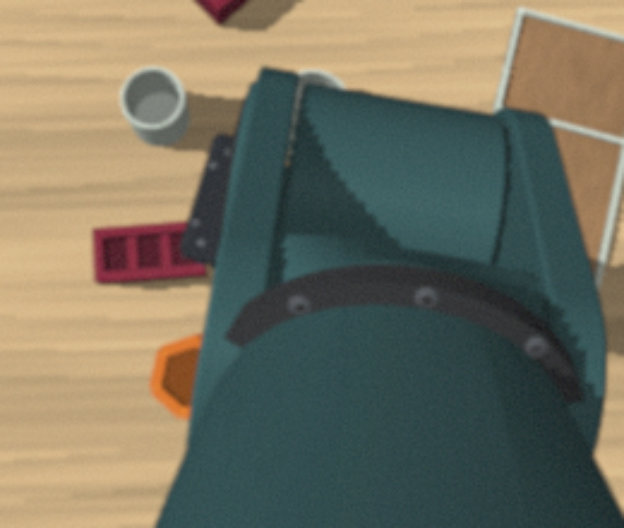

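The arm blocks the top view at this stage, so I go on and check from the measured pose.

>>> step_arm(targets="1 43 -0.5 0.3 0 0 0;1 43 -0.5 0.3 0 0 0;1 0 0 0 0 0 0;1 0 0 0 0 0 0")

```text
time_s: 4.62
tool_pos: [0.4422, -0.0649, 0.0768]
eef_rot: [-0.974, 1.341, 0.971]
wrist_force: [-0.3, 0.1, -0.4]
opening: 0.0913
```

```bash
python3 -c "
from h import *
go((.44,-.0653,.031,71.8)); print(ctrl.get_obs()['q'])
p=optics.snapshot('side');save(cv2.resize(p['img'][160:360,150:400],None,fx=2.6,fy=2.6),'a2.png')"
```

```text
now [ 0.4422 -0.0649  0.0768] phi 71.84 tilt [ 1.7e-03 -3.0e-04 -1.0e+00] open 0.0913 t 4.625 F [-0.3  0.1 -0.4]
turn 0.001 rows 1 shift [45.8  2.  -1. ] rows 1 each [45.8  2.  -1. ]
[-1.97953108e-01  2.67856134e-01  2.28655205e+00 -6.79374822e-06
  5.85453438e-01 -1.45183246e+00]
```

View pics/a2.png

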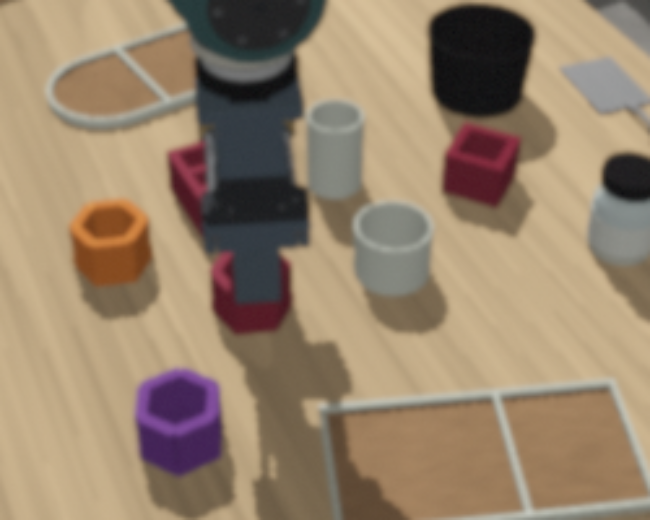

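Near jaw lies centred in front of the hex, whose crop position is (251,290). I go down, close and lift.

>>> step_arm(targets="1 46 2 -1 0 0 0;1 0 0 0 0 0 0;0 0 0 0 0 0 0;0 0 0 0 0 0 0;0 0 0 0 0 0 0;0 0 0 0 0 0 0;0 0 0 0 0 0 0", squeeze=20)

```text
time_s: 5.55
tool_pos: [0.4398, -0.0656, 0.0303]
eef_rot: [-0.973, 1.342, 0.971]
wrist_force: [-3.7, 1.3, 17.5]
opening: 0.0689
```

>>> step_arm(targets="0 -30 0 0 0 0 0;0 -40 0 0 0 0 0;0 0 0 0 0 0 0")

```text
time_s: 5.92
tool_pos: [0.4405, -0.0658, 0.1017]
eef_rot: [-0.975, 1.339, 0.968]
wrist_force: [-0.7, 0.6, -2.1]
opening: 0.069
```

```bash
python3 -c "
from h import *
go((.4904,-.2706,.1,72.2),(.4904,-.2706,.037,72.2))"
```

```text
now [ 0.4405 -0.0658  0.1017] phi 71.79 tilt [ 0.0053 -0.0011 -1.    ] open 0.069 t 5.925 F [-0.7  0.6 -2.1]
turn -0.007 rows 1 shift [   1.7 -110.1 -179.7] rows 4 each [  0.4 -27.5 -44.9]
turn 0.0 rows 0 shift [63.  0.  0.] rows 2 each [31.5  0.   0. ]
```

The opening reads 69 mm where 60 was expected, so I look before carrying.

```bash
python3 -c "
from h import *
p=optics.snapshot('side');save(cv2.resize(p['img'][130:330,150:400],None,fx=2.6,fy=2.6,interpolation=cv2.INTER_CUBIC),'a3.png');go()"
```

```text
now [ 0.4396 -0.0656  0.1003] phi 71.8 tilt [ 3.2e-03 -7.0e-04 -1.0e+00] open 0.0693 t 5.975 F [-0.7 -0.2 -3. ]
```

View pics/a3.png

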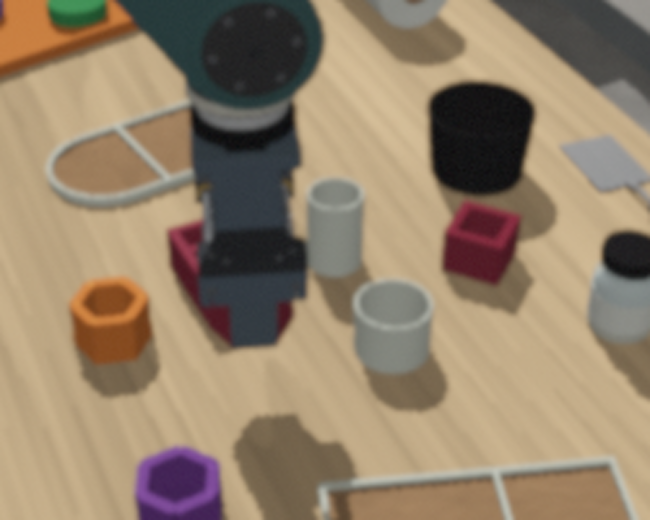

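>>> step_arm(targets="0 40 0 0 0 0 0;0 25 0 0 0 0 0;0 5 0 0 0 0 0;0 0 0 0 0 0 0;1 0 0 0 0 0 0;1 0 0 0 0 0 0;1 0 0 0 0 0 0;1 -60 0 0 0 0 0;1 -60 0 0 0 0 0")

```text
time_s: 7.1
tool_pos: [0.4381, -0.0653, 0.1499]
eef_rot: [-0.971, 1.344, 0.973]
wrist_force: [1.5, -0.4, 0.1]
opening: 0.0908
```

>>> step_arm(targets="1 0 0 50 0 0 0;1 0 0 50 0 0 0;1 0 0 50 0 0 0;1 0 0 50 0 0 0;1 0 0 50 0 0 0;1 0 0 0 0 0 0")

```text
time_s: 7.85
tool_pos: [0.5177, 0.1745, 0.1491]
eef_rot: [-0.974, 1.341, 0.974]
wrist_force: [0.0, 0.4, -0.5]
opening: 0.0913
```

```bash
cat > see.py <<'E'
from h import *
import sys
def look(k,s0,name,z0=0,crop=True):
    P={n:optics.snapshot(n) for n in("top","side")}; V=[]; ims=[]
    for n in P:
        m=mask(P[n],k,np.array([s0[0],s0[1],z0+.02]))
        if m is not None and np.hypot(*(np.argwhere(m).mean(0)[::-1]-proj(P[n],np.array([s0[0],s0[1],z0+.02]))[0]))<25: V.append((n,(P[n],m)))
    fs={"both":fit([v for _,v in V],k,s0,z0)} if V else {}
    for n,v in V: fs[n]=fit([v],k,s0,z0)
    for a,(s,c) in fs.items(): print(a,s.round(4),round(c,3))
    s=fs["both"][0] if fs else np.array(s0)
    for n in P:
        c=proj(P[n],np.array([s[0],s[1],.02]))[0].astype(int); c=np.clip(c,[35,35],[525,385])
        im=cv2.resize(P[n]["img"][c[1]-35:c[1]+35,c[0]-35:c[0]+35],None,fx=5.6,fy=5.6,interpolation=cv2.INTER_CUBIC)
        im2=im.copy(); cv2.polylines(im2,[np.round((hull(P[n],k,s,z0)-(c-35)+.5)*5.6).astype(int)],True,(0,255,0),1); ims.append(im2)
    save(np.hstack(ims),name); return s
if __name__=="__main__":
    look(sys.argv[1],[float(v) for v in sys.argv[2].split(",")],sys.argv[3],float(sys.argv[4]) if len(sys.argv)>4 else 0)
    go()
E
python3 see.py mould_hex_mid .44,-.065,.73 a4.png
```

```text
both [ 0.4383 -0.0656  0.7775] 0.062
top [ 0.4377 -0.065   0.7499] 0.049
side [ 0.4387 -0.0673  0.782 ] 0.056
now [0.5164 0.1713 0.1488] phi 71.76 tilt [-5.e-04 -2.e-04 -1.e+00] open 0.091 t 8.05 F [-0.6 -0.4 -0.3]
```

View pics/a4.png

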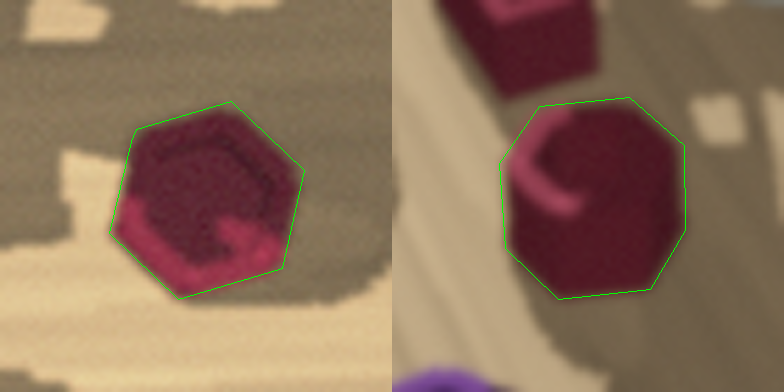

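The fit overlays well: flats face about 44±30°, so jaws at about 74° should meet them. The hex went back down flat. I regrasp at 74° and watch the opening.

```bash
python3 -c "
from h import *
go((.4385,-.0655,.149,74.3),(.4385,-.0655,.033,74.3))"
```

```text
now [0.5164 0.1713 0.1488] phi 71.76 tilt [-5.e-04 -2.e-04 -1.e+00] open 0.091 t 8.05 F [-0.6 -0.4 -0.3]
turn -0.044 rows 1 shift [-2.00e-01  1.09e+01 -2.49e+02] rows 5 each [ -0.    2.2 -49.8]
turn 0.0 rows 0 shift [116.   0.   0.] rows 2 each [58.  0.  0.]
```

>>> step_arm(targets="1 0 0 0 -0.044 0 0;1 0 2.2 -49.8 0 0 0;1 0 2.2 -49.8 0 0 0;1 0 2.2 -49.8 0 0 0;1 0 2.2 -49.8 0 0 0;1 0 2.2 -49.8 0 0 0;1 50 0 0 0 0 0;1 40 0 0 0 0 0;1 26 0 0 0 0 0;1 0 0 0 0 0 0")

```text
time_s: 9.3
tool_pos: [0.4373, -0.0651, 0.0318]
eef_rot: [-1.002, 1.329, 1.007]
wrist_force: [-0.0, -0.7, -0.3]
opening: 0.0913
```

>>> step_arm(targets="0 0 0 0 0 0 0;0 0 0 0 0 0 0")

```text
time_s: 9.55
tool_pos: [0.4396, -0.065, 0.0341]
eef_rot: [-1.006, 1.325, 1.004]
wrist_force: [-0.5, -0.7, 0.1]
opening: 0.074
```

>>> step_arm(targets="0 0 0 0 0 0 0;0 0 0 0 0 0 0")

```text
time_s: 9.8
tool_pos: [0.4396, -0.0649, 0.0339]
eef_rot: [-1.006, 1.325, 1.004]
wrist_force: [-3.0, -1.7, 13.5]
opening: 0.0692
```

>>> step_arm(targets="0 0 0 0 0 0 0;0 0 0 0 0 0 0;0 0 0 0 0 0 0", squeeze=30)

```text
time_s: 10.18
tool_pos: [0.4396, -0.0649, 0.0339]
eef_rot: [-1.006, 1.325, 1.004]
wrist_force: [-2.8, -1.4, 13.3]
opening: 0.0687
```

>>> step_arm(targets="0 -25 0 0 0 0 0;0 -40 0 0 0 0 0;0 0 -27 -44 0 0 0;0 0 -28 -45 0 0 0;0 0 0 0 0 0 0")

```text
time_s: 10.8
tool_pos: [0.4692, -0.168, 0.0989]
eef_rot: [-1.005, 1.326, 1.001]
wrist_force: [-0.9, -0.2, -2.3]
opening: 0.0693
```

```bash
python3 -c "
from h import *
go((.4904,-.2706,.1,72.2),(.4904,-.2706,.037,72.2))
p=optics.snapshot('side');save(cv2.resize(p['img'][180:360,150:400],None,fx=3,fy=3,interpolation=cv2.INTER_CUBIC),'a5.png')"
```

```text
now [ 0.4692 -0.168   0.0989] phi 74.16 tilt [ 0.0024 -0.0011 -1.    ] open 0.0693 t 10.8 F [-0.9 -0.2 -2.3]
turn 0.034 rows 1 shift [ -1.1 -51.5 -91.2] rows 2 each [ -0.6 -25.8 -45.6]
turn 0.0 rows 0 shift [63.  0.  0.] rows 2 each [31.5  0.   0. ]
```

View pics/a5.png

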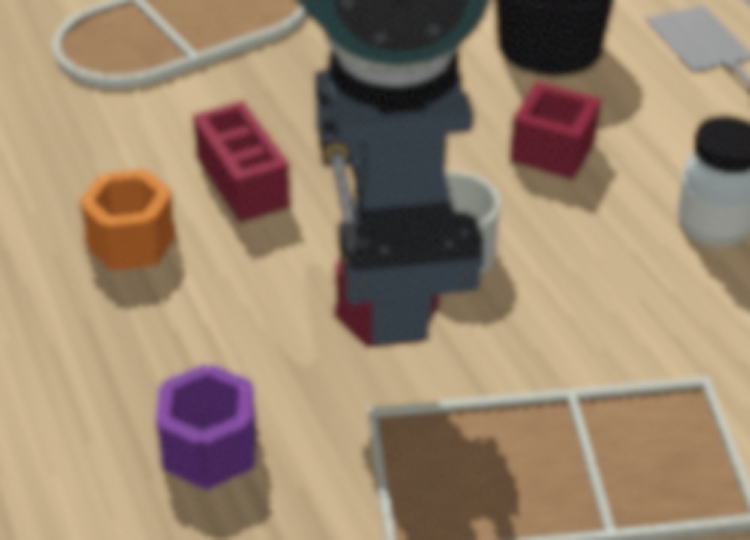

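It is held and looks level. Carry on to the rectangular tray's large compartment; contact on the floor is expected at TCP z≈0.039.

>>> step_arm(targets="0 0 0 0 0.034 0 0;0 -0.6 -25.8 -45.6 0 0 0;0 -0.6 -25.8 -45.6 0 0 0;0 40 0 0 0 0 0;0 10 0 0 0 0 0;0 0 0 0 0 0 0;0 0 0 0 0 0 0")

```text
time_s: 11.72
tool_pos: [0.4899, -0.2674, 0.0502]
eef_rot: [-0.981, 1.339, 0.979]
wrist_force: [0.5, -0.2, -1.6]
opening: 0.0685
```

```bash
python3 -c "
from h import *
go((.4904,-.2706,.0395,72.2))"
```

```text
now [ 0.4899 -0.2674  0.0502] phi 72.41 tilt [ 8.e-04 -5.e-04 -1.e+00] open 0.0685 t 11.725 F [ 0.5 -0.2 -1.6]
turn 0.004 rows 1 shift [10.7 -1.4 -2.9] rows 1 each [10.7 -1.4 -2.9]
```

>>> step_arm(targets="0 5 -1.4 -2.9 0 0 0;0 5 0 0 0 0 0;0 0 0 0 0 0 0;1 0 0 0 0 0 0;1 0 0 0 0 0 0;1 0 0 0 0 0 0;1 -40 0 0 0 0 0;1 -60 0 0 0 0 0")

```text
time_s: 12.72
tool_pos: [0.4889, -0.2704, 0.139]
eef_rot: [-0.977, 1.341, 0.982]
wrist_force: [0.3, -0.2, 0.8]
opening: 0.0911
```

```bash
python3 -c "
from h import *
go((.567,-.0689,.14,72.2),(.567,-.0689,.033,72.2))"
```

```text
now [ 0.4889 -0.2704  0.139 ] phi 72.36 tilt [-0.0029  0.0018 -1.    ] open 0.0911 t 12.725 F [ 0.3 -0.2  0.8]
turn 0.003 rows 1 shift [ -1.  -12.8 215.7] rows 4 each [-0.3 -3.2 53.9]
turn 0.0 rows 0 shift [107.   0.   0.] rows 2 each [53.5  0.   0. ]
```

>>> step_arm(targets="1 0 -3 45 0.003 0 0;1 -1 -3 55 0 0 0;1 0 -3.5 58 0 0 0;1 0 -3.5 58 0 0 0;1 0 0 0 0 0 0;1 0 0 0 0 0 0", squeeze=10)

```text
time_s: 13.48
tool_pos: [0.5679, -0.0694, 0.14]
eef_rot: [-0.978, 1.34, 0.978]
wrist_force: [0.1, -0.2, -0.2]
opening: 0.0914
```

```bash
python3 -c "
from h import *
go((.567,-.0689,.033,72.2))"; python3 see.py mould_hex_mid .4904,-.2706,.77 a6.png .005
```

```text
now [ 0.5679 -0.0694  0.14  ] phi 72.23 tilt [-3.e-04 -1.e-04 -1.e+00] open 0.0914 t 13.475 F [ 0.1 -0.2 -0.2]
turn 0.001 rows 1 shift [107.    1.    0.2] rows 2 each [53.5  0.5  0.1]
now [ 0.5678 -0.0703  0.1401] phi 72.11 tilt [-2.e-04 -0.e+00 -1.e+00] open 0.0911 t 13.675 F [ 0.7 -0.4  0.3]
```

View pics/a6.png

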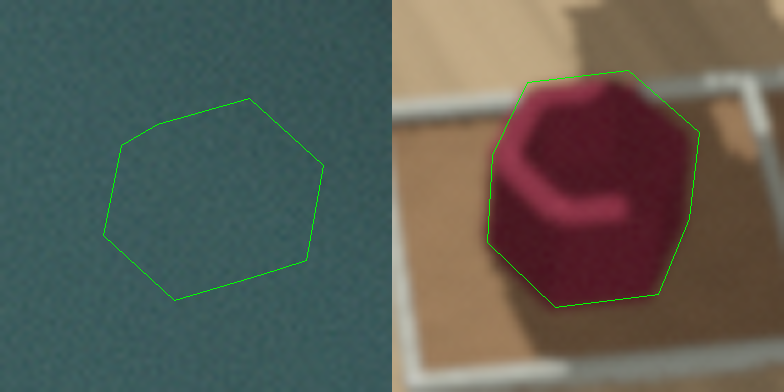

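The hex stands flat in the compartment; the top view is blocked for now. Next is the short cup.

>>> step_arm(targets="1 50 0.5 1 0 0 0;1 40 0 0 0 0 0;1 17 0 0 0 0 0;1 0 0 0 0 0 0;0 0 0 0 0 0 0;0 0 0 0 0 0 0;0 0 0 0 0 0 0;0 0 0 0 0 0 0", squeeze=10)

```text
time_s: 14.68
tool_pos: [0.5686, -0.0683, 0.0341]
eef_rot: [-0.978, 1.339, 0.976]
wrist_force: [-1.5, -0.7, 8.6]
opening: 0.0672
```

```bash
python3 -c "
from h import *
go();p=optics.snapshot('side');go()"
```

```text
now [ 0.5686 -0.0683  0.0341] phi 72.2 tilt [ 1.3e-03 -3.0e-04 -1.0e+00] open 0.0672 t 14.675 F [-1.5 -0.7  8.6]
now [ 0.5686 -0.0683  0.0341] phi 72.2 tilt [ 1.3e-03 -3.0e-04 -1.0e+00] open 0.0671 t 14.725 F [-2.6  0.8  8.2]
```

>>> step_arm(targets="0 -25 0 0 0 0 0;0 -55 0 0 0 0 0;0 0 0 0 0 0 0;0 0 0 0 0 0 0")

```text
time_s: 15.22
tool_pos: [0.5678, -0.0681, 0.113]
eef_rot: [-0.977, 1.34, 0.977]
wrist_force: [0.3, 0.1, -1.8]
opening: 0.0668
```

```bash
python3 -c "
from h import *
go((.598,-.3051,.112,72.2),(.598,-.3051,.040,72.2))"
```

```text
now [ 0.5678 -0.0681  0.113 ] phi 72.2 tilt [ 2.e-04 -0.e+00 -1.e+00] open 0.0668 t 15.225 F [ 0.3  0.1 -1.8]
turn -0.0 rows 1 shift [   1.  -101.2 -216.4] rows 5 each [  0.2 -20.2 -43.3]
turn 0.0 rows 0 shift [72.  0.  0.] rows 2 each [36.  0.  0.]
```

>>> step_arm(targets="0 0 -20.2 -43.3 0 0 0;0 0 -20.2 -43.3 0 0 0;0 0 -20.2 -43.3 0 0 0;0 0 -20.2 -43.3 0 0 0;0 0 -20.2 -43.3 0 0 0;0 40 0 0 0 0 0;0 20 0 0 0 0 0;0 0 0 0 0 0 0;0 0 0 0 0 0 0")

```text
time_s: 16.35
tool_pos: [0.5984, -0.3048, 0.0537]
eef_rot: [-0.978, 1.34, 0.978]
wrist_force: [0.0, 0.3, -1.4]
opening: 0.0669
```

```bash
python3 -c "
from h import *
go((.598,-.3051,.040,72.2))"
```

```text
now [ 0.5984 -0.3048  0.0537] phi 72.23 tilt [ 3.e-04 -2.e-04 -1.e+00] open 0.0669 t 16.35 F [ 0.   0.3 -1.4]
turn 0.001 rows 1 shift [13.7  0.3 -0.4] rows 1 each [13.7  0.3 -0.4]
```

>>> step_arm(targets="0 8 0 -0.4 0 0 0;0 5.5 0 0 0 0 0;0 0 0 0 0 0 0;1 0 0 0 0 0 0;1 0 0 0 0 0 0;1 0 0 0 0 0 0;1 -40 0 0 0 0 0;1 -60 0 0 0 0 0;1 -60 0 0 0 0 0;1 0 0 0 0 0 0")

```text
time_s: 17.6
tool_pos: [0.6001, -0.3068, 0.205]
eef_rot: [-0.983, 1.337, 0.971]
wrist_force: [1.2, 0.5, -0.1]
opening: 0.0915
```

>>> step_arm(targets="1 0 0 0 0.171 0 0;1 0 0 0 0.171 0 0;1 0 0 0 0.171 0 0;1 0 0 0 0.171 0 0;1 0 0 0 0.171 0 0;1 0 0 0 0.171 0 0;1 0 0 0 0.171 0 0;0.72 0 0 0 0 0 0", squeeze=20)

```text
time_s: 18.6
tool_pos: [0.5975, -0.3054, 0.1987]
eef_rot: [-0.05, 1.571, 0.051]
wrist_force: [-0.1, 0.8, -0.4]
opening: 0.084
```

```bash
python3 -c "
from h import *
go((.452,.069,.15,3.6),(.452,.069,.031,3.6))"
```

```text
now [ 0.5975 -0.3054  0.1987] phi 3.67 tilt [-1.e-03  5.e-04 -1.e+00] open 0.084 t 18.6 F [-0.1  0.8 -0.4]
turn 0.001 rows 1 shift [  48.7  382.8 -121.7] rows 7 each [  7.   54.7 -17.4]
turn 0.0 rows 0 shift [119.   0.   0.] rows 3 each [39.7  0.   0. ]
```

>>> step_arm(targets="0.72 7 54.7 -17.4 0 0 0;0.72 7 54.7 -17.4 0 0 0;0.72 7 54.7 -17.4 0 0 0;0.72 7 54.7 -17.4 0 0 0;0.72 7 54.7 -17.4 0 0 0;0.72 7 54.7 -17.4 0 0 0;0.72 7 54.7 -17.4 0 0 0;0.72 30 0 0 0 0 0;0.72 0 0 0 0 0 0;0.72 0 0 0 0 0 0")

```text
time_s: 19.85
tool_pos: [0.4526, 0.0685, 0.1211]
eef_rot: [-0.05, 1.57, 0.05]
wrist_force: [0.5, -0.2, -0.1]
opening: 0.0658
```

```bash
python3 -c "
from h import *
go((.452,.069,.033,3.6))
p=optics.snapshot('side'); q=optics.snapshot('top')
for n,s0 in (('mould_hex_mid',(.4904,-.2706,.77)),('cup_short_mid',(.598,-.305,0))):
  for pp in (q,p):
    m=mask(pp,n,np.array([s0[0],s0[1],.03]))
    if m is not None: print(n,fit([(pp,m)],n,s0,.005))
save(np.hstack([cv2.resize(p['img'][140:260,170:310],None,fx=2.8,fy=2.8),cv2.resize(q['img'][150:280,365:460],None,fx=2.58,fy=2.585)]) if 0 else cv2.resize(p['img'][140:370,150:420],None,fx=2.6,fy=2.6),'a7.png')"
```

```text
now [0.4526 0.0685 0.1211] phi 3.67 tilt [ 0. -0. -1.] open 0.0658 t 19.85 F [ 0.5 -0.2 -0.1]
turn 0.001 rows 1 shift [88.1  0.5 -0.5] rows 2 each [44.1  0.3 -0.3]
mould_hex_mid (array([ 0.48747945, -0.27134034,  0.74722269]), np.float64(0.06901840490797546))
mould_hex_mid (array([ 0.48758038, -0.27118966,  0.74379673]), np.float64(0.04230474732006126))
cup_short_mid (array([ 0.59521826, -0.3060857 ,  0.13538328]), np.float64(0.07006859035004731))
cup_short_mid (array([ 0.59445313, -0.30655473,  0.25315658]), np.float64(0.04220124633431085))
```

View pics/a7.png

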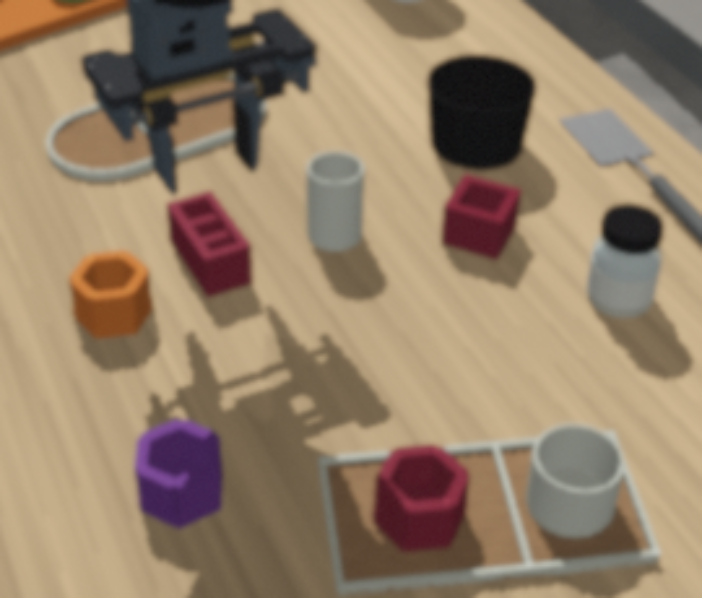

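Kit 1 is in place: hex (415,500) and cup (575,480) stand within about 3 mm of the compartment middles. Next is the bar.

>>> step_arm(targets="0.72 45 0.3 -0.3 0 0 0;0.72 30 0 0 0 0 0;0.72 13 0 0 0 0 0;0.72 0 0 0 0 0 0;0 0 0 0 0 0 0;0 0 0 0 0 0 0;0 0 0 0 0 0 0;0 0 0 0 0 0 0", squeeze=20)

```text
time_s: 21.15
tool_pos: [0.4523, 0.0692, 0.0334]
eef_rot: [-0.049, 1.569, 0.049]
wrist_force: [-2.6, 0.0, 10.7]
opening: 0.044
```

>>> step_arm(targets="0 -25 0 0 0 0 0;0 -50 0 0 0 0 0;0 0 0 0 0 0 0;0 0 0 0 0 0 0")

```text
time_s: 21.65
tool_pos: [0.4516, 0.0692, 0.1074]
eef_rot: [-0.05, 1.57, 0.05]
wrist_force: [-0.4, -0.2, -2.6]
opening: 0.0439
```

```bash
python3 -c "
from h import *
go((.46,.18,.11,3.6),(.525,.3049,.11,-80.4),(.525,.3049,.04,-80.4))"
```

```text
now [0.4516 0.0692 0.1074] phi 3.61 tilt [ 3.e-04 -0.e+00 -1.e+00] open 0.0439 t 21.65 F [-0.4 -0.2 -2.6]
turn 0.0 rows 1 shift [ -2.6 110.1  15.3] rows 2 each [-1.3 55.   7.7]
turn 1.466 rows 9 shift [  -0.    84.9 -112.3] rows 3 each [ -0.   28.3 -37.4]
turn 0.0 rows 0 shift [70.  0.  0.] rows 2 each [35.  0.  0.]
```

>>> step_arm(targets="0 -1 55 7.5 0 0 0;0 -1 55 7.5 0 0 0;0 0 0 0 0.163 0 0;0 0 0 0 0.163 0 0;0 0 0 0 0.163 0 0;0 0 0 0 0.163 0 0;0 0 0 0 0.163 0 0;0 0 0 0 0.163 0 0;0 0 0 0 0.163 0 0;0 0 0 0 0.163 0 0")

```text
time_s: 22.9
tool_pos: [0.459, 0.1796, 0.108]
eef_rot: [0.965, 1.347, -0.969]
wrist_force: [-0.1, 1.2, -2.6]
opening: 0.0442
```

>>> step_arm(targets="0 0 0 0 0.163 0 0;0 0 0 0 0 0 0;0 0 28.3 -37.4 0 0 0;0 0 28.3 -37.4 0 0 0;0 0 28.3 -37.4 0 0 0;0 35 0 0 0 0 0;0 15 0 0 0 0 0;0 0 0 0 0 0 0;0 0 0 0 0 0 0")

```text
time_s: 24.02
tool_pos: [0.5253, 0.3044, 0.0603]
eef_rot: [1.085, 1.283, -1.085]
wrist_force: [-0.0, -0.8, -0.5]
opening: 0.0438
```

```bash
python3 -c "
from h import *
go((.525,.3049,.039,-80.4))"
```

```text
now [0.5253 0.3044 0.0603] phi -80.42 tilt [ 4.e-04  2.e-04 -1.e+00] open 0.0438 t 24.025 F [-0.  -0.8 -0.5]
turn -0.0 rows 1 shift [21.3 -0.2 -0.5] rows 1 each [21.3 -0.2 -0.5]
```

>>> step_arm(targets="0 13 0 -0.5 0 0 0;0 8 0 0 0 0 0;0 0 0 0 0 0 0;0.72 0 0 0 0 0 0;0.72 0 0 0 0 0 0;0.72 0 0 0 0 0 0;0.72 -40 0 0 0 0 0;0.72 -60 0 0 0 0 0;1 -50 0 0 0 0 0;1 0 0 0 0 0 0")

```text
time_s: 25.28
tool_pos: [0.5268, 0.3062, 0.1929]
eef_rot: [1.09, 1.281, -1.08]
wrist_force: [0.6, -0.2, -0.3]
opening: 0.0829
```

```bash
python3 -c "
from h import *
go((.5722,.0621,.17,-80.4),(.5722,.0621,.059,-80.4))"
```

```text
now [0.5268 0.3062 0.1929] phi -80.44 tilt [ 0.006   0.0032 -1.    ] open 0.0829 t 25.275 F [ 0.6 -0.2 -0.3]
turn -0.001 rows 1 shift [ 22.9   4.1 248.2] rows 5 each [ 4.6  0.8 49.6]
turn 0.0 rows 0 shift [111.   0.   0.] rows 2 each [55.5  0.   0. ]
```

>>> step_arm(targets="1 4 0.8 49.6 0 0 0;1 4 0.8 49.6 0 0 0;1 4 0.8 49.6 0 0 0;1 4 0.8 49.6 0 0 0;1 4 0.8 49.6 0 0 0;1 0 0 0 0 0 0;1 0 0 0 0 0 0", squeeze=10)

```text
time_s: 26.15
tool_pos: [0.5696, 0.0614, 0.168]
eef_rot: [1.085, 1.284, -1.086]
wrist_force: [-0.1, 1.1, -0.4]
opening: 0.0909
```

```bash
python3 see.py mould_bar_mid .525,.3049,.167 a8.png .005;python3 -c "
from h import *
go((.5722,.0621,.059,-80.4))"
```

```text
both [0.5258 0.3023 0.1803] 0.048
side [0.5258 0.3023 0.1803] 0.048
now [0.5698 0.0622 0.1685] phi -80.37 tilt [-1.e-04  0.e+00 -1.e+00] open 0.0911 t 26.35 F [ 0.2  0.4 -0.3]
now [0.5698 0.0622 0.1685] phi -80.37 tilt [-1.e-04  0.e+00 -1.e+00] open 0.0911 t 26.35 F [ 0.2  0.4 -0.3]
turn 0.001 rows 1 shift [109.5   2.3   0.5] rows 2 each [54.8  1.2  0.3]
```

View pics/a8.png

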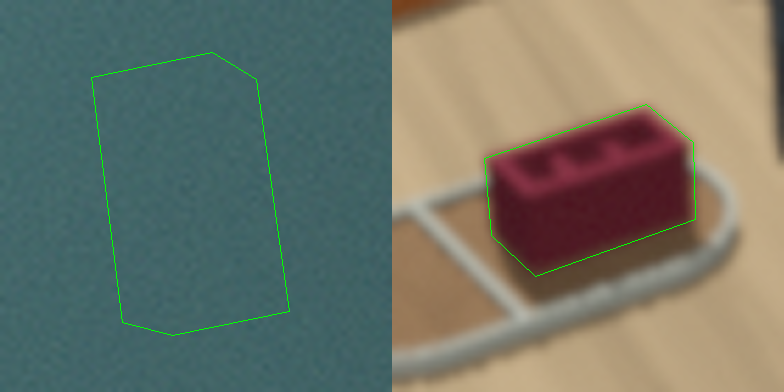

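The bar is lying flat along the oval tray in the large compartment. Next is the tall cup.

>>> step_arm(targets="1 50 2.3 0.5 0 0 0;1 45 0 0 0 0 0;1 14.5 0 0 0 0 0;1 0 0 0 0 0 0;0 0 0 0 0 0 0;0 0 0 0 0 0 0;0 0 0 0 0 0 0;0 0 0 0 0 0 0;0 0 0 0 0 0 0;0 0 0 0 0 0 0", squeeze=10)

```text
time_s: 27.6
tool_pos: [0.5725, 0.0611, 0.0594]
eef_rot: [1.086, 1.283, -1.085]
wrist_force: [-0.8, -0.2, 5.5]
opening: 0.0523
```

>>> step_arm(targets="0 -25 0 0 0 0 0;0 -55 0 0 0 0 0;0 0 0 0 0 0 0;0 0 0 0 0 0 0")

```text
time_s: 28.1
tool_pos: [0.572, 0.0611, 0.1387]
eef_rot: [1.085, 1.284, -1.086]
wrist_force: [-0.8, 0.6, -0.8]
opening: 0.0525
```

```bash
python3 -c "
from h import *
go((.4136,.2861,.14,-80.4),(.4136,.2861,.065,-80.4))"
```

```text
now [0.572  0.0611 0.1387] phi -80.45 tilt [-2.e-04 -0.e+00 -1.e+00] open 0.0525 t 28.1 F [-0.8  0.6 -0.8]
turn -0.001 rows 1 shift [  -1.3 -118.7 -248.3] rows 5 each [ -0.3 -23.7 -49.7]
turn 0.0 rows 0 shift [75.  0.  0.] rows 2 each [37.5  0.   0. ]
```

>>> step_arm(targets="0 0 -23.7 -49.7 0 0 0;0 0 -23.7 -49.7 0 0 0;0 0 -23.7 -49.7 0 0 0;0 0 -23.7 -49.7 0 0 0;0 0 -23.7 -49.7 0 0 0;0 35 0 0 0 0 0;0 20 0 0 0 0 0;0 0 0 0 0 0 0;0 0 0 0 0 0 0")

```text
time_s: 29.22
tool_pos: [0.4143, 0.2864, 0.0841]
eef_rot: [1.085, 1.284, -1.086]
wrist_force: [-0.2, 0.5, 0.3]
opening: 0.0527
```

```bash
python3 -c "
from h import *
go((.4136,.2861,.065,-80.4))"
```

```text
now [0.4143 0.2864 0.0841] phi -80.46 tilt [-5.e-04 -3.e-04 -1.e+00] open 0.0527 t 29.225 F [-0.2  0.5  0.3]
turn -0.001 rows 1 shift [19.1 -0.7  0.1] rows 1 each [19.1 -0.7  0.1]
```

Lower, release, then retreat left, out of both views.

>>> step_arm(targets="0 11 -0.7 0 0 0 0;0 8 0 0 0 0 0;0 0 0 0 0 0 0;1 0 0 0 0 0 0;1 0 0 0 0 0 0;1 0 0 0 0 0 0;1 -40 0 0 0 0 0;1 -60 0 0 0 0 0;1 -55 0 0 0 0 0;1 0 0 0 0 0 0")

```text
time_s: 30.48
tool_pos: [0.4154, 0.2875, 0.2244]
eef_rot: [1.091, 1.281, -1.079]
wrist_force: [0.2, -0.9, -0.1]
opening: 0.0909
```

>>> step_arm(targets="1 0 0 -55 0 0 0;1 0 0 -55 0 0 0;1 0 0 -55 0 0 0;1 0 0 -55 0 0 0;1 0 30 -50 0 0 0;1 0 30 -50 0 0 0;1 0 30 -50 0 0 0;1 0 30 -50 0 0 0;1 0 0 0 0 0 0")

```text
time_s: 31.6
tool_pos: [0.4625, 0.7226, 0.2173]
eef_rot: [1.084, 1.284, -1.086]
wrist_force: [-0.1, -0.5, -0.4]
opening: 0.0912
```

```bash
python3 - <<'E'
from h import *
go(); P={n:optics.snapshot(n) for n in("top","side")}
T=dict(mould_hex_mid=(.4904,-.2706,.745),cup_short_mid=(.598,-.3051,0),mould_bar_mid=(.525,.3049,.167),cup_tall_mid=(.4136,.2861,0))
for k,s0 in T.items():
    V=[(P[n],mask(P[n],k,np.array([s0[0],s0[1],.03]))) for n in P]
    s,c=fit(V,k,s0,.005); print(k,s.round(4),round(c,3),"err mm",((s[:2]-s0[:2])*1e3).round(1))
a,b=P["top"]["img"],P["side"]["img"]
save(np.vstack([cv2.resize(a[80:340],(650,302)),cv2.resize(b[90:380],(650,296))]) if 0 else np.hstack([a[:, 60:480],b[:,150:500]]),"end.png")
E
```

```text
now [0.4625 0.7226 0.2173] phi -80.39 tilt [-8.e-04 -1.e-03 -1.e+00] open 0.0912 t 31.6 F [-0.1 -0.5 -0.4]
mould_hex_mid [ 0.4873 -0.2711  0.6725] 0.063 err mm [-3.1 -0.5]
cup_short_mid [ 0.5958 -0.3062  0.1196] 0.043 err mm [-2.2 -1.1]
mould_bar_mid [0.5257 0.3054 0.1515] 0.049 err mm [0.7 0.5]
cup_tall_mid [0.4125 0.2849 0.0282] 0.066 err mm [-1.1 -1.2]
```

View pics/end.png

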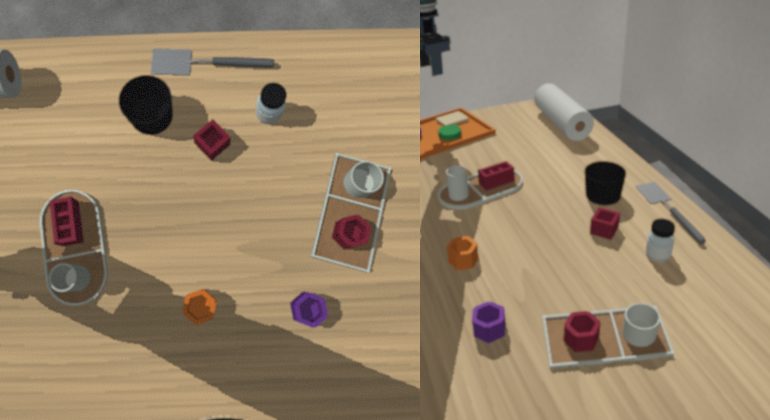

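All four pieces stand in their compartments, within about 3 mm of the middle. The spare square mould, jar, tub and look-alikes have not moved. Handing in.

```bash
python3 -c "
from h import *
print(order.finish_job())"
```

```text
the job is handed in; nothing more can be done
None
```

Both casting kits are made up as asked, and I handed the job in at about 32 s of the 99 s allowed.

- **Order:** I placed the pieces in the order you listed them: hexagonal mould and short cup in the rectangular tray, then bar mould and tall cup in the oval tray.
- **Final positions:** In the last pictures from both cameras, every piece stands open side up on its tray floor. The fitted offsets from the compartment middles are about 3 mm for the hexagonal mould, 2.5 mm for the short cup, 1 mm for the bar and 1.6 mm for the tall cup.
- **Bar alignment:** The bar lies along the oval tray's length to within about 1°.
- **Left alone:** The square mould, jar, tub and the orange and purple look-alikes are where they were, and the gripper is clear of everything.

**Disagreed:** the gripper read about 69 mm on the hexagonal mould, where 60 mm across its flats was expected. I set it down once and checked, and the picture fit still put the jaws on the flats. The regrasp read 69 mm again, and I did not find out why. The mould was carried level and stands flat.

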